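# Pump the air out of the sweet jar

## Robot

A 6-joint arm with a two-finger parallel gripper is mounted at the origin on a cart in front of the work surface, level with it; the furniture and walls round the work are solid. World frame = base frame: x ahead of the robot, y to its left, z up, the work surface at z = 0. Lengths are in mm, angles in rad, forces in N, time in s.
With the tool pointing down it reaches from about 350 to 975 mm from the base axis. Payload 17.4 kg.
Tool frame: the origin (TCP) lies at the very end of the fingers, on their centre line; the grasp point (between the pads) lies 19 mm behind it; z points along the fingers, y is the direction in which the jaws open and shut (so a half turn about z gives the same grasp; the last joint's range is limited). The gripper opens to 85 mm and grips with 20 to 120 N. Pads are 22 mm wide; open, the fingers measure 114 mm over their backs; the gripper's body (76 mm by 85 mm) begins 54 mm behind the grasp point. The pads swing forward as they close: fully open they stand 13 mm farther back than shut.
Start: joints at [-1.315, 0.116, 1.442, -0, 1.584, -0.038], TCP at [195.465, -646.085, 231.303] pointing down, gripper open.
Joint ranges: [-2.83, 2.83], [-0.83, 2.19], [0.07, 2.5], [-1.14, 4.28], [0.01, 3], [-2.97, 2.97]. Speed limits (rad/s): [1.89, 1.89, 2.22, 3.14, 3.14, 3.14].

## Interface

Orientations are given as a unit quaternion [x, y, z, w].
In Python, from cell import manip, monitor, eyes gives the robot as it stands. Calls block until the motion is done:
- manip.movep(position, orientation): joint-space move of the TCP to a pose.
- manip.move_linear(position, max_speed=150, orientation=None): straight line of the TCP; orientation=None keeps the orientation; max_speed is the mean speed in mm/s.
- manip.move_joints(angles): joint-space move.
- manip.ungrasp() and manip.close_gripper(squeeze=None): open the fingers fully, or close them until they stop; squeeze is the grip in N (None keeps the last).
- manip.dwell(seconds).
- manip.solve_ik(position, orientation): joint angles nearest the present ones, or None.
- monitor.state(): the state.
- eyes.snapshot(name): name is "scene" or "side" or "wrist"; returns a dict with "frame" (420x560x3 uint8, red, green, blue), "fx", "fy", "cx", "cy" (pixels), "k1" (the pictures are not rectified: a ray, as slopes to the right and down, at radius r is drawn at 1 + k1 r^2 times it, then the intrinsics apply), "rvec" (rotation vector, rad) and "tvec" (3), from world to camera coordinates, as OpenCV has them. Camera axes: x right, y down, z forward; pixel columns grow to the right and rows downward; lengths in mm; the calibration is good to about 2 mm. A picture is of the moment at which its call begins. There is no depth.
A pose or a line that the arm cannot do raises manip.MotionError and nothing moves.
- manip.finish_job(): hands the job in, once; it reports no verdict.
The state is a dict: "time": time; "q": joint angles; "qd": joint speeds; "tau": joint torques, N m; "ee_pos": TCP position; "tcp_rot": TCP orientation; "contact_force": force on the tool from outside, world axes, zero at the start; "wrist_torque": the same for the moment, N m; "gripper_width": finger opening in mm.
Only numpy, scipy, OpenCV 4.12 (cv2) and the standard library are available. Lean on these libraries where they do the work, as an engineer would, in place of code of your own. Each camera call takes 0.05 s, during which the arm holds its last target. There are 200 camera calls.

## Task

The sugared sweets must keep fresh: on the vacuum jar with the red knob, push the spring plunger all the way down to its stop, then let go so that the knob springs back up. Leave the jar with the blue knob unpressed, and leave both jars standing where they are.

Things in the scene. Friction and masses are not known exactly. Their poses are not given: they have to be found in the camera images.
- red_knob (a point): centre of the top face of the red knob, on the jar of pastel sweets; it moves down with the plunger. The jar is a clear cylinder 90 mm across with a white lid (94 mm across, top 100 mm above the counter), loose on the counter, about 0.8 kg. Above the lid a grey collar (54 mm across) reaches 112 mm; over it stands the round mushroom knob, 40 mm across, 14 mm thick, with a flat top (34 mm across) 145 mm above the counter at rest. z axis: up, along the jar's axis.
- red_plunger (a joint): how far the red knob is pushed down, m: 0 at rest (up), 0.018 at its stop. A spring pushes it up with about 2 N at rest, rising to about 6 N at the stop, and returns it when released.
- blue_knob (a point): centre of the top face of the blue knob, on a second jar of the same make and size with brown chocolate balls; not to be pressed. The two jars may stand either way round, left or right, at least 150 mm apart between centres.
- blue_plunger (a joint): how far the blue knob is pushed down, m: 0 at rest, 0.018 at its stop.

How it is judged:
By the outcome, as a careful person would: the job done as asked, in the order asked, and still so for the second after the job is handed in, with the robot touching nothing.
It also fails if it takes over 26 s, if anything falls off the work surface, if the arm or the gripper's body presses on something with over 40 N, if the wrist force passes 120 N, or if a joint passes its speed limit or range.

## Working session

There is one attempt and no reset: what is moved stays moved. The work goes in short steps, each a Python script; the robot and the scene stay as the last script left them, time stands still between calls to the robot, and variables do not carry over. Pictures are saved under pics/ and viewed, about 8 in all and at most 12, crops included, and the job is handed in when it is done.

```bash
mkdir -p pics; cat > h.py <<'E'
import numpy as np, cv2
from cell import manip, monitor, eyes
def snap(n,f):
    s=eyes.snapshot(n); cv2.imwrite(f'pics/{f}.png',s["frame"][:,:,::-1]); return s
def ray(s,u,v):
    xd=np.array([(u-s["cx"])/s["fx"],(v-s["cy"])/s["fy"]]); x=xd.copy()
    for _ in range(30): x=xd/(1+s["k1"]*(x@x))
    R=cv2.Rodrigues(np.array(s["rvec"],float))[0]
    return -R.T@np.array(s["tvec"],float).ravel(), R.T@np.r_[x,1]
def atz(s,u,v,z):
    c,d=ray(s,u,v); return c+d*(z-c[2])/d[2]
E
python3 - <<'E'
from h import *
import pickle
d={n:snap(n,n+'0') for n in('scene','side')}
pickle.dump(d,open('d.pkl','wb'))
for n in d: print(n,ray(d[n],280,210),d[n]['fx'])
s=monitor.state();print(s['time'],s['tcp_rot'],s['contact_force'],s['gripper_width'])
E
```

```text
scene (array([-188.90502864,  633.46347269,  688.85621219]), array([ 0.65304762, -0.59737052, -0.46553493])) 538.4083767350024
side (array([ 461.80498679, 1019.57745592,  674.90272158]), array([ 0.05678843, -0.90506067, -0.42150719])) 543.2429640874942
0.1 [ 9.89232785e-01  1.46349705e-01 -4.23859528e-05 -5.08512783e-04] [ 0.03633761 -0.44728685  0.03047974] 85.09654456788738
```

View pics/scene0.png

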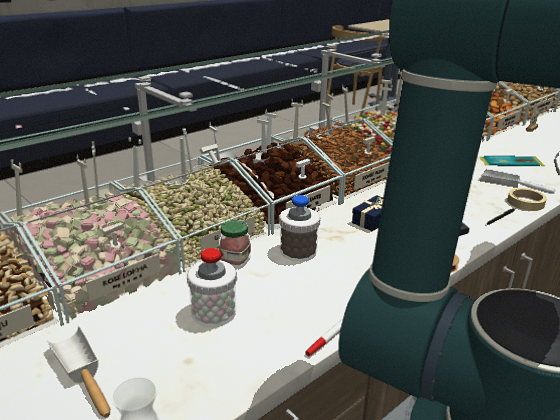

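View pics/side0.png

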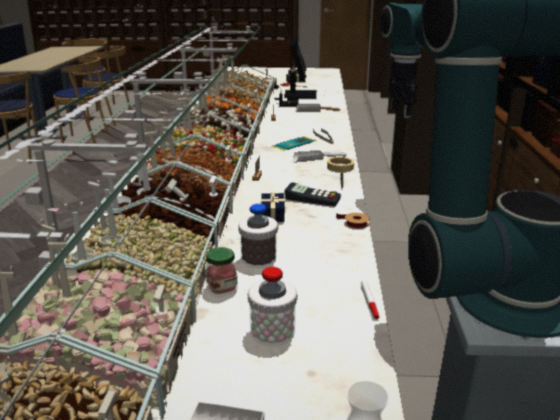

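The red jar's knob is at about (210,254) in the scene view and (272,274) in the side view. Blue is at (300,201) and (258,210). I'll enlarge crops to measure them.

```bash
python3 - <<'E'
import cv2,numpy as np
a=cv2.imread('pics/scene0.png')[235:335,170:260];b=cv2.imread('pics/side0.png')[255:355,230:320]
cv2.imwrite('pics/c.png',np.hstack([cv2.resize(x,(400*90//100,400),interpolation=cv2.INTER_CUBIC) for x in(a,b)]))
E
```

```text
(no output)
```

View pics/c.png

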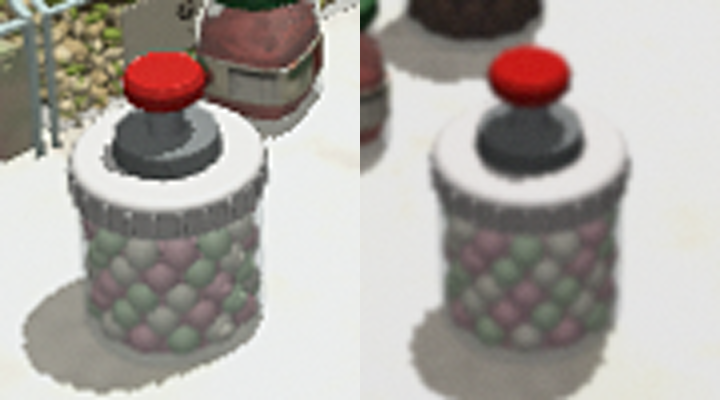

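Crop readings for the red knob's top face: scene (211,252), side (272.3,271.3). The knob stands on the pastel jar.

```bash
python3 - <<'E'
from h import *
import pickle
d=pickle.load(open('d.pkl','rb'))
print('red',atz(d['scene'],210.8,251.9,145),atz(d['side'],272.1,271.2,145))
print('blue',atz(d['scene'],300,200,145),atz(d['side'],258,208,145))
# triangulate
for p,q in(((210.8,251.9),(272.1,271.2)),((300,200),(258,208))):
    A=np.zeros((3,3));b=np.zeros(3)
    for s,uv in((d['scene'],p),(d['side'],q)):
        c,r=ray(s,*uv);r/=np.linalg.norm(r);P=np.eye(3)-np.outer(r,r);A+=P;b+=P@c
    print(np.linalg.solve(A,b))
print('glass jar',atz(d['scene'],234,228,75), 'guard rail pts TBD')
print('bin front edge',atz(d['scene'],65,312,100),atz(d['scene'],180,262,100),atz(d['scene'],265,205,100))
E
```

```text
red [531.87924306 148.50243278 145.        ] [530.53422605 152.88884619 145.        ]
blue [ 580.98685191 -131.20762059  145.        ] [ 585.09432757 -125.63226542  145.        ]
[531.14217236 149.34881012 144.23865526]
[ 586.37868532 -136.48273846  140.58655307]
glass jar [674.1823451  -14.01212174  75.        ] guard rail pts TBD
bin front edge [595.46975771 405.80244861 100.        ] [600.28241879 175.9635176  100.        ] [ 679.30170098 -111.847414    100.        ]
```

```bash
cat >> h.py <<'E'
def quat(x,y):
    a=2*np.arctan2(0.14635,0.98923)+np.arctan2(y,x)+1.315; return [np.cos(a/2),np.sin(a/2),0,0]
E
python3 - <<'E'
from h import *
import pickle
manip.movep([380,-250,300],quat(380,-250))
manip.close_gripper(30)
manip.movep([500,130,290],quat(531,150))
s=monitor.state();print(s['time'],s['ee_pos'],s['q'],s['contact_force'],s['gripper_width'])
d={n:snap(n,n+'1') for n in('wrist','scene')};pickle.dump(d,open('d1.pkl','wb'))
print(ray(d['wrist'],280,210))
E
```

```text
3.9667 [500.12024499 129.20980651 290.07890514] [ 2.03577587e-01 -2.41012648e-01  1.68809594e+00 -2.43163242e-04
  1.69438629e+00 -1.08268681e-01] [ 0.03964862  0.47346297 -0.2186269 ] 0.29160819651625713
(array([475.28693546, 207.899153  , 432.97570814]), array([ 0.09865841, -0.29305955, -0.95104174]))
```

View pics/wrist1.png

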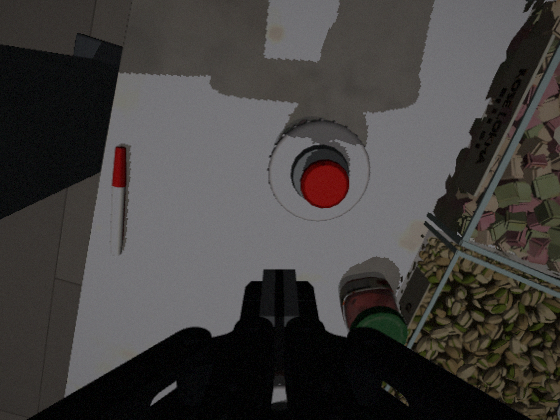

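View pics/scene1.png

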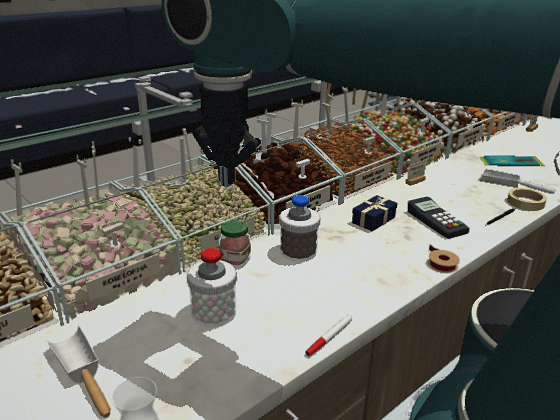

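The wrist view shows the red knob at about (325,184), upright on its lid, with the shut fingers clear of it. I'll localise the red disc with code and check that the views agree.

```bash
python3 - <<'E'
from h import *
import pickle
d=pickle.load(open('d1.pkl','rb'));f=d['wrist']['frame'].astype(int)
m=((f[...,0]>90)&(f[...,1]<60)&(f[...,2]<60)).astype(np.uint8);m[:,:200]=0
ys,xs=np.nonzero(m[:250]);print(xs.min(),xs.max(),ys.min(),ys.max(),xs.mean(),ys.mean())
print('blob mid at 138/145',atz(d['wrist'],xs.mean(),ys.mean(),140),atz(d['wrist'],xs.mean(),ys.mean(),145))
print('lid',atz(d['wrist'],319.5,170.5,100))
p=atz(d['wrist'],280,278,290);print('tip check',p)
E
```

```text
304 491 165 213 325.1545253863135 185.47902869757175
blob mid at 138/145 [534.0774329  148.71502668 140.        ] [533.0740989  149.72507845 145.        ]
lid [532.38878228 152.22618834 100.        ]
tip check [499.59233236 134.55335364 290.        ]
```

The views agree on about (532,150). Next I'll press straight down, watching the force to find the stop.

```bash
python3 - <<'E'
from h import *
q=quat(531,150);X,Y=532,150
manip.movep([X,Y,165],q); manip.dwell(.2)
f0=monitor.state()['contact_force'][2]
def st():
    manip.dwell(.1);s=monitor.state();print(round(s['time'],2),np.round(s['ee_pos'],2),np.round(s['contact_force'],1));return s['contact_force'][2]-f0
st()
for z in(147,140,132,129):
    manip.move_linear([X,Y,z],40);st()
z=129
while z>124:
    z-=.5;manip.move_linear([X,Y,z],20)
    if abs(st())>14:break
manip.dwell(.3);st();snap('scene','press')
cv2.imwrite('pics/pressc.png',cv2.resize(cv2.imread('pics/press.png')[180:340,150:340],None,fx=3,fy=3))
E
```

```text
4.95 [532.34 149.98 166.55] [ 0.   0.2 -0.1]
5.65 [532.12 150.04 147.26] [0.8 0.5 0.6]
6.08 [532.17 150.05 140.3 ] [1.7 0.8 2.8]
6.53 [532.13 150.03 132.28] [2.  1.2 4.7]
6.88 [532.16 150.02 129.34] [1.5 1.7 5.5]
7.22 [532.16 150.04 128.9 ] [1.5 1.  5.4]
7.58 [532.17 150.04 128.41] [ 1.6 -0.1  5. ]
7.92 [532.15 150.06 127.9 ] [2.2 0.7 5.8]
8.28 [532.18 150.05 127.43] [0.8 0.1 5.7]
8.62 [532.18 150.04 127.01] [ 1.2 -0.5  6.9]
8.97 [532.24 150.05 126.96] [-0.8  0.7 10.7]
9.32 [532.3  150.05 126.9 ] [-2.2 -0.6 15. ]
9.72 [532.28 150.08 126.89] [-2.7 -0.9 14.5]
```

View pics/pressc.png

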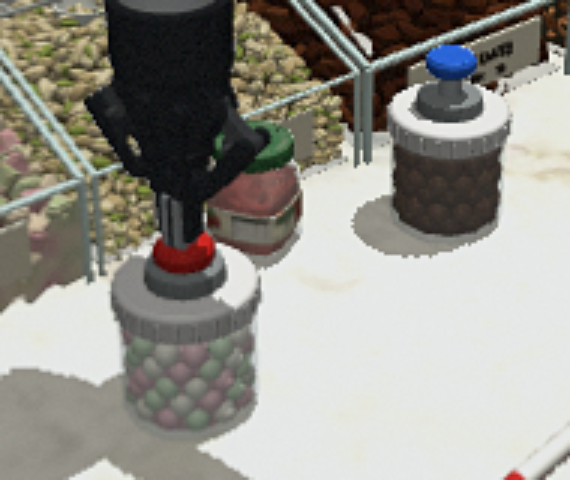

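The force rises hard at z = 126.9, which is the stop. In the picture the red knob is right down on its collar and blue is untouched. Now I'll release.

```bash
python3 - <<'E'
from h import *
manip.move_linear([532,150,175],60)
manip.movep([480,20,290],quat(531,150));manip.dwell(.3)
s=monitor.state();print(s['time'],s['ee_pos'],s['contact_force'])
snap('scene','end')
a=[cv2.resize(cv2.imread(f'pics/{n}.png')[185:335,170:330],None,fx=2.5,fy=2.5) for n in('scene0','end')]
cv2.imwrite('pics/endc.png',np.hstack(a))
E
```

```text
11.8 [480.13171296  20.61609255 289.08332628] [-0.4769073  -0.18628241  0.54795287]
```

View pics/endc.png

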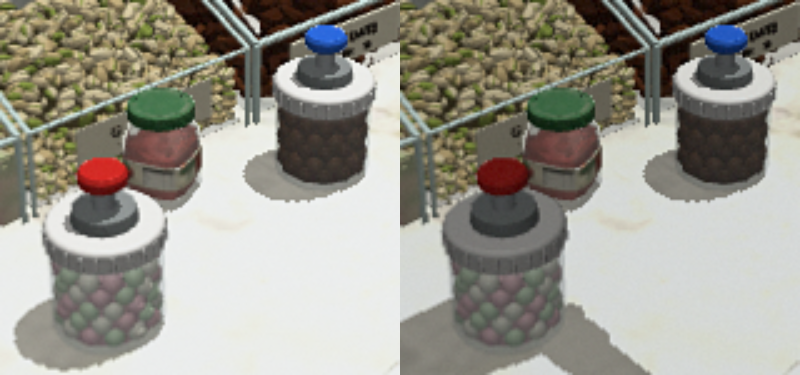

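The before and after crops match: the red knob is back up, and both jars are in the same place (only the arm's shadow differs).

```bash
python3 -c "
from h import *
print(manip.finish_job())"
```

```text
the job is handed in; nothing more can be done
None
```

I pressed the red knob all the way down with the closed fingertips, let it spring back up, and handed the job in at about 12 s on the robot's clock.

- **Locating the knob:** the scene, side and wrist views agreed to within about 4 mm, putting the red knob at about (532, 150).
- **Press:** the force followed the spring up to about 6 N. It then rose sharply to 15 N at z = 126.9 mm, where the stop should be (127 mm).
- **After release:** the last picture shows the red knob back up and both jars where they started. The blue knob was never touched, and the arm is clear of everything.

No checks failed.

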